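# Uncover and shut the marked valve in the extractor's valve tray

## Robot

A 6-joint arm with a two-finger parallel gripper is mounted at the origin on the work surface. World frame = base frame: x ahead of the robot, y to its left, z up, the work surface at z = 0. Lengths are in m, angles in degrees, forces in N, time in s.
With the tool pointing down it reaches from about 0.375 to 0.75 m from the base axis. Payload 9 kg.
Tool frame: the origin (TCP) lies on the centre line of the jaws, within the pads' length; the fingertips stand 8 mm ahead of it and the grasp point (between the pads) lies 11 mm behind it; z points along the fingers, y is the line along which they close (so a half turn about z gives the same grasp; the last joint's range is limited). The gripper opens to 85 mm and grips with 20 to 120 N. Pads are 22 mm wide; open, the fingers measure 114 mm over their backs; the gripper's body (76 mm by 85 mm) begins 54 mm behind the grasp point. The pads swing forward as they close: fully open they stand 13 mm farther back than shut.
Start: joints at [60.407, 5.964, 5.575, 89.605, 0, 77.527], TCP at [0.177, 0.573, 0.239] pointing down, gripper open.
Joint ranges: [-171.21, 171.21], [-48.23, 106.86], [-62.78, 66.21], [-105.2, 120.99], [-86.42, 89.51], [-180, 180]. Speed limits (degrees/s): [127.2, 127.2, 147.25, 180, 180, 180].

## Interface

Orientations are given as a 3x3 rotation matrix whose columns are the frame's x, y, z axes.
In Python, from station import manip gives the robot as it stands.
- The arm moves only by the tool drive_tool, never from a script. Its argument "rows" is text: rows parted by semicolons, each of 5 numbers parted by spaces: the finger opening in cm, from 0 to 8.54, then the shift along the world's x, y, z in cm, then the turn about the world's z in degrees. A call has 1 to 20 rows; each row is the pose to reach, as a shift and turn from the pose commanded when the call began; what a row does not reach only later rows make up. A row lasts 1/10 s, in which the tool goes at most 50 mm and 8.59 degrees, less where a joint would pass 70% of its speed; a pose out of reach is approached as far as the arm can. A call with a gripper value outside its range is refused whole. The fingers move at their own pace and stop on an object; "newtons" is the grip in N (left out, the last holds). Time passes only in rows, so rows that repeat a pose let the fingers close. It gives the time, the measured TCP pose, the force, the opening and the grip force at its end, in the units of the state.
- manip.get_obs(): the state, without advancing time (a new reading comes with each control period).
- manip.grab_frame(name): name is "side" or "top"; returns (picture, depth): 420x560x3 uint8, red, green, blue; 420x560 float32, m along the optical axis (not along the pixel's ray), 0 where there is no reading.
- manip.camera_info(name): a dict with "mtx" (3x3 intrinsics, pixels), "k1" (the pictures are not rectified: a ray, as slopes to the right and down, at radius r is drawn at 1 + k1 r^2 times it, then the intrinsics apply), "R" (3x3) and "t" (3): a world point X has camera coordinates R X + t. Camera axes: x right, y down, z forward; pixel columns grow to the right and rows downward; lengths in m; the calibration is good to about 2 mm. A picture is of the moment at which its call begins. camera_info takes no time and is no camera call.
- manip.close_job(): hands the job in; it is judged then, once.
The state is a dict: "time": time; "q": joint angles; "qd": joint speeds; "joint_efforts": joint torques, N m; "tcp_pos": TCP position; "eef_rot": TCP orientation; "force": force on the tool from outside, world axes, zero at the start; "wrist_torque": the same for the moment, N m; "width": finger opening in m; "gripper_force": force on a finger pad.
Only numpy, scipy, OpenCV 4.12 (cv2) and the standard library are available. Lean on these libraries where they do the work, as an engineer would, in place of code of your own. Each camera call takes 0.05 s, during which the arm holds its last target. There are 200 camera calls.

## Task

Push the loose cover of the valve tray all the way to the other end of the tray, keeping it flat on its ledges without lifting it, to reveal the marked valve handle (the one with the broad paddle end). Then push that handle a quarter turn, until it stands straight across its pipe against its stop, so that the valve is fully shut. Leave the other valve's handle and everything else where it is, and finish with the arm clear.

Things in the scene. Friction and masses are not known exactly. Their poses are not given: they have to be found in the camera images.
- tray: fixed grey valve tray, 202 x 366 mm outside, 76 high; origin under its centre, long axis = its y. Inside it is 170 (x) by 350 mm (y), floor 4 mm up. The two long walls carry flat ledges 65 mm up, with outer lips and end walls to 76 mm; the cover slides along y on these ledges between the lips, stopped by the end walls. Two valves stand in it, at y = +85 and -85 mm, each with a pipe along the tray's x; which is where varies. Yawed at most 0.3 rad from the world frame
- cover: loose flat aluminium cover, 191 (x) by 170 mm (y), 6 mm thick, 0.25 to 0.5 kg, lying on the ledges over one half of the tray (always the half with the marked valve); origin at the centre of its underside, axes as the tray's. Sliding it needs a few N; fully at the other end its centre is 90 mm from the tray's centre
- cover_tab (a point): centre of the black upright tab on the cover's middle: 70 mm along x, 12 mm along y, 32 mm high from the cover's upper face (this point is 16 mm above that face, 87 mm above the table). Push its broad side to slide the cover along the tray's y
- marked_valve: fixed ball valve under the cover; origin on the tray floor at the middle of the tray's width, below its pipe; axes as the tray's
- marked_pivot (a point): pivot of the marked handle, on its vertical axis at the handle's mid-height, 47 mm above the table; 20 mm toward +x of the valve's origin
- marked_end (a point): centre of the marked handle's paddle, 54 mm out from the pivot. The handle is a steel lever 14 mm thick in height (from 40 to 54 mm above the table): a bar 12 mm wide, then a broad paddle 28 mm wide from 36 to 72 mm out, with a small round stud on top
- marked_handle (a joint): angle of the marked handle: 0 fully open, lying along its pipe and pointing to the tray's -x; it turns clockwise seen from above to 1.571 at its stop, fully shut, across the pipe and pointing to the tray's +y. Starts 0 to 0.5; stays where it is left; needs about 0.12 N m (2 to 3 N at the paddle)
- plain_end (a point): on the other valve's handle, 54 mm out from its pivot: a plain straight steel bar 12 mm wide, 72 mm long, not covered at first; to be left alone
- fitting: spare brass hose fitting, plain cylinder 22 mm across and 22 high, standing loose on the tray floor midway along the far long wall, out of the handles' way; origin at its underside; to be left alone
- deepwell: white deep-well plate 85 x 127 x 44 mm beside the +y end of the tray; origin under its centre; to be left alone
- reagent: amber bottle 60 mm across, 120 high, beyond the tray; origin under its centre; to be left alone
- tipbox: grey pipette-tip box with clear lid 80 x 115 x 78 mm beyond the tray; origin under its centre; to be left alone
- tuberack: black rack of white tubes 70 x 100 x 53 mm beside the -y end of the tray; origin under its centre; to be left alone
- wrench: 140 mm steel wrench lying flat on the robot's side of the tray; origin under its middle; to be left alone
- vial: small glass jar 26 mm across, 45 high, on the robot's side of the tray; origin under its centre; to be left alone

How it is judged:
By the outcome, as a careful person would: the job done as asked, in the order asked, and still so for the second after the job is handed in, with the robot touching nothing.
It also fails if it takes over 48 s, if anything falls off the work surface, if the arm or the gripper's body presses on something with over 40 N, if the wrist force passes 120 N, or if a joint passes its speed limit or range.

## Working session

There is one attempt and no reset: what is moved stays moved. The work goes in short steps, Python scripts to look and compute and a tool call to move; the robot and the scene stay as the last step left them, time stands still between calls to the robot, and variables do not carry over. Pictures are saved under pics/ and viewed, at most 10 in all, crops included, and the job is handed in when it is done.

Besides the shell and the picture viewer there is one more tool, called after "Request:" as name(argument=value, ...) on one line, values as JSON. drive_tool: Moves the arm, as the interface text tells. Its arguments: {"type":"object","properties":{"rows":{"type":"string"},"newtons":{"type":"number"}},"required":["rows"]}

```bash
mkdir -p pics
cat > h.py <<'E'
import numpy as np, cv2
from station import manip
def snap(n,f):
    p,d=manip.grab_frame(n); cv2.imwrite(f'pics/{f}.png',p[:,:,::-1]); np.save(f'pics/{f}.npy',d); return p,d
def ray(n,u,v):
    c=manip.camera_info(n); K=np.array(c['mtx']); R=np.array(c['R']); t=np.array(c['t'])
    x=cv2.undistortPoints(np.array([[[u,v]]],float),K,np.array([c['k1'],0,0,0,0.]))[0,0]
    return -R.T@t, R.T@np.array([x[0],x[1],1])
def onz(n,u,v,z):
    o,d=ray(n,u,v); return o+d*(z-o[2])/d[2]
def cloud(n,d):
    c=manip.camera_info(n); K=np.array(c['mtx']); R=np.array(c['R']); t=np.array(c['t'])
    h,w=d.shape; g=np.stack(np.meshgrid(np.arange(w),np.arange(h)),-1).reshape(-1,1,2).astype(float)
    x=cv2.undistortPoints(g,K,np.array([c['k1'],0,0,0,0.]))[:,0]
    P=np.c_[x,np.ones(len(x))]*d.reshape(-1,1)
    return ((P-t)@R).reshape(h,w,3)
E
python3 - <<'E'
from h import *
for n in('top','side'):
    snap(n,n+'0'); c=manip.camera_info(n); print(n,-np.array(c['R']).T@c['t'],c['R'][2])
o=manip.get_obs(); print(o['eef_rot'],o['time'],o['tcp_pos'])
E
```

```text
top [0.52201757 0.02916934 1.35198131] [ 0.07115385 -0.00647035 -0.99744437]
side [ 0.27635521 -0.47215303  0.71514961] [ 0.35312489  0.58459832 -0.73044343]
[[-9.55691885e-01  2.94368276e-01 -5.82697376e-04]
 [ 2.94368738e-01  9.55691389e-01 -1.00791994e-03]
 [ 2.60179210e-04 -1.13478880e-03 -9.99999322e-01]] 0.1 [0.17647556 0.57316673 0.23861301]
```

View pics/top0.png

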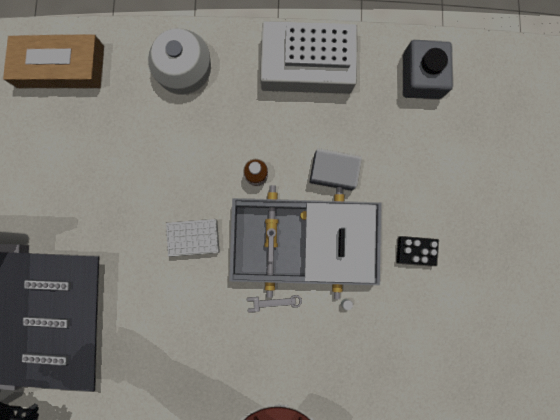

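View pics/side0.png

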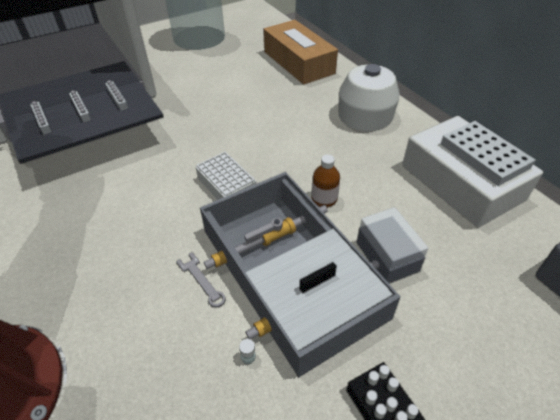

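The top view shows the tray spanning u 233–381, v 199–285. The cover is on its right (−y) half with the black tab near (341,242). The plain handle is at about (270,240), the wrench at (275,303) and the vial at (347,305).

Run:
```python
from h import *
d=np.load('pics/top0.npy'); P=cloud('top',d); im=cv2.imread('pics/top0.png'); g=im.max(2)
def rect(m,name):
    q=P[m][:,:2].astype(np.float32); print(name,len(q),cv2.minAreaRect(q),np.median(P[m],0))
roi=np.zeros(g.shape,bool); roi[195:290,225:390]=1
z=P[...,2]
print('z levels cover',np.median(z[210:230,320:360]),'table',np.median(z[330:360,300:400]))
cov=roi&(g>120)&(abs(z-.071)<.012)
n,l,s,c=cv2.connectedComponentsWithStats(cov.astype(np.uint8)); k=1+s[1:,4].argmax(); rect(l==k,'cover')
tab=np.zeros_like(roi);tab[222:265,328:355]=1; tab&=(g<70); 
ys,xs=np.nonzero(tab); print(len(xs),z[tab].min(),z[tab].max(),np.percentile(z[tab],[10,50,90]))
tt=tab&(z>.09); rect(tt,'tabtop')
tr=roi&(z>.055)&(z<.085); n,l,s,c=cv2.connectedComponentsWithStats(tr.astype(np.uint8)); k=1+s[1:,4].argmax(); rect(l==k,'tray')
# side-view tab
s=cv2.imread('pics/side0.png'); Q=cloud('side',np.load('pics/side0.npy')); m=(s.max(2)<60); m[:255]=0;m[295:]=0;m[:,:295]=0;m[:,345:]=0
q=Q[m]; q=q[q[:,2]>.08]; print('side tab',len(q),cv2.minAreaRect(q[:,:2].astype(np.float32)),q.mean(0),q.max(0))
```

```text
z levels cover 0.07080998198967187 table -0.00021279893552108732
cover 5085 ((0.5484325289726257, -0.13970008492469788), (0.1915997862815857, 0.1711287796497345), 0.28046464920043945) [ 0.54843871 -0.13885468  0.07068176]
183 0.06891201685989817 0.10851187089094957 [0.07931572 0.10142885 0.10498387]
tabtop 154 ((0.5485306978225708, -0.1385951042175293), (0.06675592064857483, 0.011757072992622852), 1.2917581796646118) [ 0.54736608 -0.13845139  0.1023734 ]
tray 7338 ((0.5485866069793701, -0.05461142957210541), (0.36782389879226685, 0.2035513073205948), 89.96685028076172) [ 0.54875682 -0.12273646  0.07072702]
side tab 443 ((0.5444487929344177, -0.14017215371131897), (0.06826378405094147, 0.011621028184890747), 0.009106350131332874) [ 0.54232471 -0.14228254  0.09628501] [ 0.57858056 -0.13436444  0.10542203]
```

Request:
drive_tool(rows="0 10 -20 0 8;0 10 -20 0 17.1;0 10 -20 0 17.1;0 10 -20 0 17.1;0 10 -20 0 17.1;0 37.1 -75.3 0 17.1;0 37.1 -75.3 0 17.1;0 37.1 -75.3 0 17.1;0 37.1 -75.3 0 17.1;0 37.1 -75.3 0 17.1;0 37.1 -75.3 0 17.1;0 37.1 -75.3 0 17.1;0 37.1 -75.3 0 17.1;0 37.1 -75.3 0 17.1;0 37.1 -75.3 0 17.1;0 37.1 -75.3 0 17.1;0 37.1 -75.3 0 17.1;0 37.1 -75.3 0 17.1;0 37.1 -75.3 0 17.1;0 37.1 -75.3 0 17.1", newtons=60)

```text
time: 2.1
tcp_pos: [0.5472, -0.1791, 0.2388]
eef_rot: [[-1.0, 0.001, -0.001], [0.001, 1.0, 0.001], [0.001, 0.001, -1.0]]
force: [0.7, -0.4, 0.5]
width: -0.0001
gripper_force: 0.0
```

Request:
drive_tool(rows="0 0.1 -0.8 -5 0;0 0.1 -0.8 -9 0;0 0.1 -0.8 -12 0;0 0.1 -0.8 -13.5 0;0 0.1 -0.8 -14.4 0;0 0.1 -0.8 -14.4 0;0 0.1 -0.8 -14.4 0")

```text
time: 2.8
tcp_pos: [0.5495, -0.1877, 0.0971]
eef_rot: [[-1.0, -0.0, 0.002], [-0.0, 1.0, -0.001], [-0.002, -0.001, -1.0]]
force: [-0.4, 0.1, 1.2]
width: 0.0002
gripper_force: 0.0
```

Run:
```python
from h import *
p,d=snap('side','s1'); cv2.imwrite('pics/s1c.png',cv2.resize(p[180:360,200:440,::-1],None,fx=3,fy=3))
```

```text
(no output)
```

View pics/s1c.png

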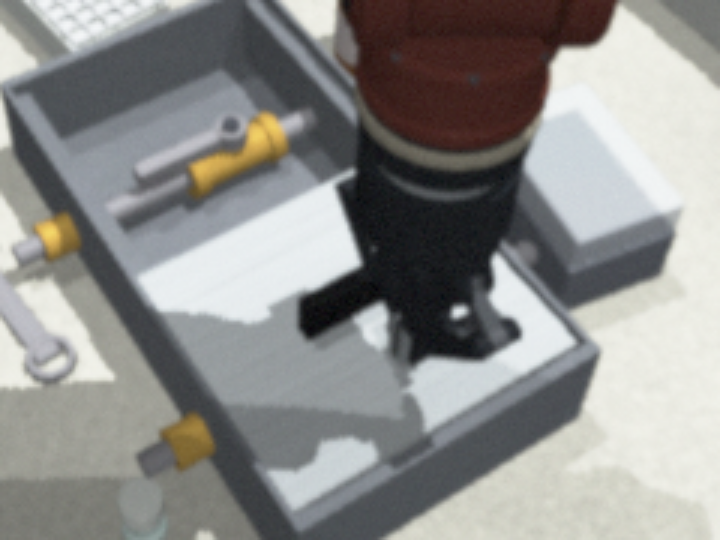

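The crop shows the closed fingertips just above the cover, behind the tab on its −y side, touching nothing.

Request:
drive_tool(rows="0 0 1 -0.2 0;0 0 2 -0.2 0;0 0 3 -0.2 0;0 0 4 -0.2 0;0 0 5 -0.2 0;0 0 6 -0.2 0;0 0 7 -0.2 0;0 0 8 -0.2 0;0 0 9 -0.2 0;0 0 10 -0.2 0;0 0 11 -0.2 0;0 0 12 -0.2 0;0 0 13 -0.2 0;0 0 14 -0.2 0;0 0 15 -0.2 0;0 0 16 -0.2 0;0 0 17 -0.2 0;0 0 17.6 -0.2 0;0 0 18 -0.2 0;0 0 18 -0.2 0")

```text
time: 4.85
tcp_pos: [0.5484, -0.0067, 0.093]
eef_rot: [[-1.0, -0.0, -0.001], [-0.0, 1.0, 0.001], [0.001, 0.001, -1.0]]
force: [-0.1, -0.2, -0.6]
width: 0.0003
gripper_force: 0.0
```

Run:
```python
from h import *
p,d=snap('side','s2'); cv2.imwrite('pics/s2c.png',cv2.resize(p[130:370,160:440,::-1],None,fx=2.5,fy=2.5))
```

```text
(no output)
```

View pics/s2c.png

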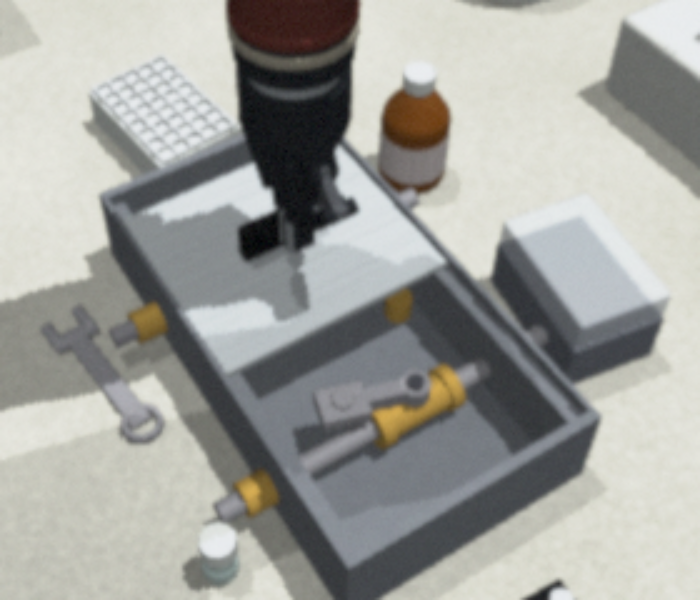

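The cover has slid most of the way and about 2 cm of ledge shows at the +y end. The marked handle is uncovered, with its paddle near (342,400) in the crop. Next I creep to the stop.

Request:
drive_tool(rows="0 0 0.5 0 0;0 0 1 0 0;0 0 1.3 0 0;0 0 1.6 0 0;0 0 1.8 0 0;0 0 2 0 0;0 0 2.1 0 0;0 0 2.1 0 0")

```text
time: 5.7
tcp_pos: [0.5486, 0.0136, 0.0934]
eef_rot: [[-1.0, 0.0, 0.0], [0.0, 1.0, 0.0], [-0.0, 0.0, -1.0]]
force: [0.3, -0.8, 0.7]
width: -0.0003
gripper_force: 0.1
```

Run:
```python
from h import *
p,d=snap('side','s3'); P=cloud('side',d)
z=P[...,2]; g=p.max(2); m=(abs(z-.071)<.006)&(g>110)&(P[...,0]>.4)&(P[...,0]<.66)&(P[...,1]<.14)&(P[...,1]>-.2)
n,l,s,c=cv2.connectedComponentsWithStats(m.astype(np.uint8)); k=1+s[1:,4].argmax(); q=P[l==k]; print(len(q),cv2.minAreaRect(q[:,:2].astype(np.float32)),np.percentile(q,[1,99],axis=0))
```

```text
5980 ((0.5466021299362183, -0.034128278493881226), (0.2030636966228485, 0.33054569363594055), 0.22614087164402008) [[ 0.44676699 -0.18515048  0.06541905]
 [ 0.64574375  0.1264598   0.0765497 ]]
```

Not at the stop yet by force, so I keep creeping.

Request:
drive_tool(rows="0 0 0.2 0 0;0 0 0.4 0 0;0 0 0.5 0 0;0 0 0.6 0 0;0 0 0.6 0 0")

```text
time: 6.25
tcp_pos: [0.5487, 0.0169, 0.0938]
eef_rot: [[-1.0, 0.002, -0.0], [0.002, 1.0, -0.006], [0.0, -0.006, -1.0]]
force: [-3.1, -15.0, 1.0]
width: -0.0001
gripper_force: 7.8
```

15 N means the cover is against the end wall. I back off, rise and measure.

Request:
drive_tool(rows="0 0 -1 0 0;0 0 -2 0 0;0 0 -2 3 0;0 0 -2 7 0;0 0 -2 10 0;0 0 -2 10 0")

```text
time: 6.85
tcp_pos: [0.5508, -0.0012, 0.1983]
eef_rot: [[-1.0, 0.0, 0.007], [0.0, 1.0, -0.001], [-0.007, -0.001, -1.0]]
force: [0.0, -0.0, 0.1]
width: 0.0001
gripper_force: 0.0
```

Run:
```python
from h import *
p,d=snap('side','s4'); t,dt=snap('top','t4'); 
a=cv2.resize(p[150:380,170:450,::-1],(400,329)); b=cv2.resize(t[195:290,225:390,::-1],(400,230))
np.save('pics/x.npy',0)
cv2.imwrite('pics/c4.png',np.vstack([a,b]))
for n,f in(('side','s4'),('top','t4')):
    P=cloud(n,np.load(f'pics/{f}.npy')); z=P[...,2]
    m=(z>.048)&(z<.061)&(P[...,0]>.475)&(P[...,0]<.62)&(P[...,1]<-.06)&(P[...,1]>-.215)
    nn,l,s,c=cv2.connectedComponentsWithStats(m.astype(np.uint8))
    for k in range(1,nn):
        if s[k,4]>25: q=P[l==k]; print(n,s[k],cv2.minAreaRect(q[:,:2].astype(np.float32)),q.mean(0))
```

```text
side [285 278  47  23 540] ((0.5359941124916077, -0.1313350647687912), (0.029064679518342018, 0.08286751806735992), 73.28455352783203) [ 0.53038624 -0.13016546  0.05360993]
top [329 230  16  34 216] ((0.5384626388549805, -0.1336134821176529), (0.01983601227402687, 0.08307550102472305), 75.52239227294922) [ 0.53628565 -0.13197683  0.05426832]
```

View pics/c4.png

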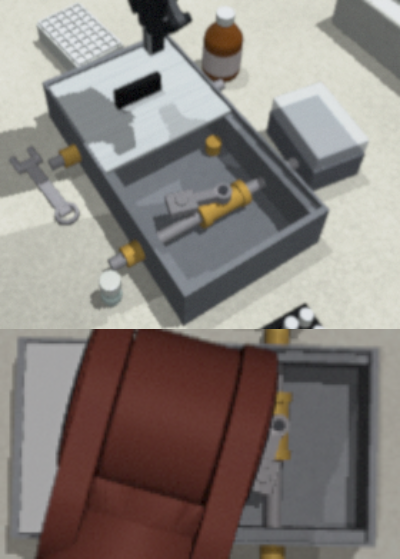

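The cover is flush at the +y end. The marked handle shows at about 0.27 rad, pivot near (0.569,−0.140). I check the closed gripper's profile before entering the tray.

Run:
```python
from h import *
P=cloud('side',np.load('pics/s4.npy')); o=manip.get_obs(); t=o['tcp_pos']; print(t,o['q'])
q=P.reshape(-1,3)-t; q=q[(abs(q[:,0])<.08)&(abs(q[:,1])<.08)&(q[:,2]>-.03)&(q[:,2]<.11)]
for z in np.arange(-.03,.1,.01):
    s=q[(q[:,2]>=z)&(q[:,2]<z+.01)]
    if len(s)>3: print(round(z*1e3),len(s),np.percentile(s[:,:2]*1e3,[2,98],axis=0).round().tolist())
```

```text
[ 0.54908953 -0.00081878  0.19379446] [-1.37537901e+01 -3.29399409e+00 -8.54263581e+00  8.46768244e+01
  2.92613536e-02 -1.37277170e+01]
-10 8 [[-9.0, -6.0], [7.0, 6.0]]
0 44 [[-10.0, -14.0], [7.0, 5.0]]
10 68 [[-10.0, -14.0], [7.0, 5.0]]
20 49 [[-10.0, -14.0], [7.0, 4.0]]
30 26 [[-12.0, -13.0], [-6.0, 9.0]]
40 116 [[-13.0, -34.0], [9.0, 28.0]]
50 98 [[-12.0, -43.0], [8.0, 37.0]]
60 158 [[-16.0, -49.0], [9.0, 44.0]]
70 159 [[-17.0, -59.0], [5.0, 53.0]]
80 234 [[-17.0, -62.0], [12.0, 53.0]]
90 241 [[-19.0, -58.0], [8.0, 16.0]]
```

Request:
drive_tool(rows="0 -1.3 -5 0 0;0 -2.6 -10 0 0;0 -4 -14 0 0;0 -4.65 -16.5 0 0;0 -4.65 -16.5 -3 0;0 -4.65 -16.5 -6 0;0 -4.65 -16.5 -9 0;0 -4.65 -16.5 -11.5 0;0 -4.65 -16.5 -13 0;0 -4.65 -16.5 -13 0;0 -4.65 -16.5 -13 0")

```text
time: 8.05
tcp_pos: [0.5021, -0.1655, 0.0636]
eef_rot: [[-1.0, 0.0, -0.0], [0.0, 1.0, 0.0], [0.0, 0.0, -1.0]]
force: [0.2, 0.4, 0.2]
width: 0.0
gripper_force: 0.0
```

Request:
drive_tool(rows="0 0 0 -0.6 0;0 0 0 -1.15 0;0 0 0 -1.15 0;0 0.2 0.6 -1.15 0;0 0.36 1.17 -1.15 0;0 0.42 1.75 -1.15 0;0 0.49 2.36 -1.15 0;0 0.65 3.05 -1.15 0;0 0.8 3.71 -1.15 0;0 1.1 4.35 -1.15 0;0 1.45 4.97 -1.15 0;0 1.9 5.5 -1.15 0;0 2.45 6.06 -1.15 0;0 2.45 6.06 -1.15 0")

```text
time: 9.45
tcp_pos: [0.5271, -0.104, 0.0516]
eef_rot: [[-1.0, -0.001, -0.0], [-0.001, 1.0, 0.001], [0.0, 0.001, -1.0]]
force: [0.1, -0.2, 0.3]
width: -0.0002
gripper_force: 0.0
```

Run:
```python
from h import *
p,d=snap('side','s5'); cv2.imwrite('pics/c5.png',cv2.resize(p[180:360,220:460,::-1],None,fx=3,fy=3))
```

```text
(no output)
```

View pics/c5.png

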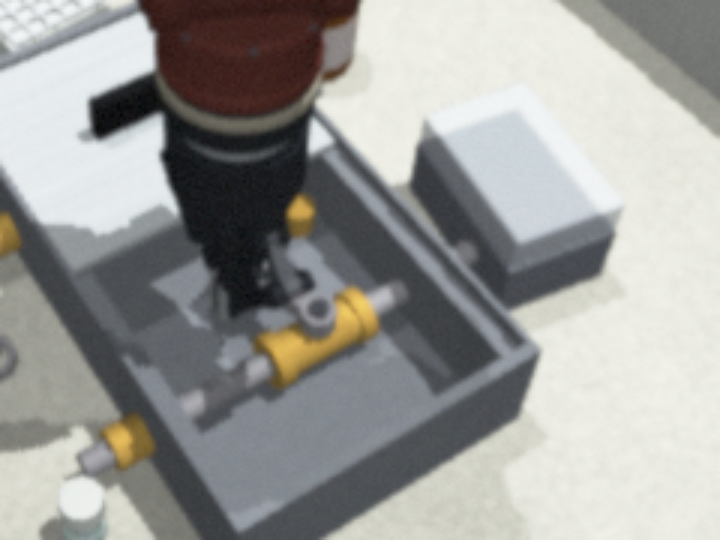

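The handle has swung with the finger and now points mostly to +y behind it. I continue to the stop.

Request:
drive_tool(rows="0 0.4 0.35 0 0;0 0.8 0.6 0 0;0 1.2 0.8 0 0;0 1.5 0.85 0 0;0 1.7 0.85 0 0;0 1.8 0.85 0 0;0 1.8 0.85 0 0")

```text
time: 10.2
tcp_pos: [0.5418, -0.0959, 0.0514]
eef_rot: [[-1.0, 0.0, -0.007], [0.0, 1.0, 0.001], [0.007, 0.001, -1.0]]
force: [-19.0, 1.0, 10.5]
width: -0.0001
gripper_force: 9.3
```

Force of −19 N in x at about the expected spot means the handle is on its stop. I back off, lift, and move clear toward −y/−x.

Request:
drive_tool(rows="0 -0.8 0 0 0;0 -1.8 0 0 0;0 -1.8 0 3 0;0 -1.8 0 7 0;0 -1.8 0 11 0;0 -1.8 0 15 0;0 -3 5 18 0;0 -3 10 18 0;0 -3 15 18 0;0 -3 20 18 0;0 -3 25 18 0;0 -3 30 18 0;0 -3 35 18 0;0 -3 35 18 0;0 -3 35 18 0")

```text
time: 11.7
tcp_pos: [0.5144, 0.2553, 0.2318]
eef_rot: [[-1.0, -0.003, 0.0], [-0.003, 1.0, 0.001], [-0.0, 0.001, -1.0]]
force: [-0.1, -0.9, 0.4]
width: -0.0006
gripper_force: 0.0
```

Run:
```python
from h import *
p,d=snap('side','s6'); t,dt=snap('top','t6')
a=cv2.resize(p[130:380,160:450,::-1],(400,345)); b=cv2.resize(t[190:315,220:390,::-1],(400,294)); b=cv2.resize(b,(347,255)); b=cv2.copyMakeBorder(b,0,0,0,53,cv2.BORDER_CONSTANT)
cv2.imwrite('pics/c6.png',np.vstack([a,b]))
for n,f in(('side','s6'),('top','t6')):
    P=cloud(n,np.load(f'pics/{f}.npy')); z=P[...,2]
    m=(z>.048)&(z<.061)&(P[...,0]>.475)&(P[...,0]<.62)&(P[...,1]<-.056)&(P[...,1]>-.215)
    nn,l,s,c=cv2.connectedComponentsWithStats(m.astype(np.uint8))
    for k in range(1,nn):
        if s[k,4]>25: q=P[l==k]; print(n,s[k],cv2.minAreaRect(q[:,:2].astype(np.float32)),q.mean(0), np.polyfit(q[:,1],q[:,0],1))
P=cloud('top',np.load('pics/t6.npy')); im=cv2.imread('pics/t6.png'); z=P[...,2]
m=(im.max(2)>120)&(abs(z-.071)<.012)&(P[...,0]>.42)&(P[...,0]<.68)&(P[...,1]<.15)&(P[...,1]>-.25)
nn,l,s,c=cv2.connectedComponentsWithStats(m.astype(np.uint8)); k=1+s[1:,4].argmax(); q=P[l==k]; print('cover',cv2.minAreaRect(q[:,:2].astype(np.float32)),np.percentile(q[:,2],[5,95]))
```

```text
side [298 254  34  37 470] ((0.5647178888320923, -0.1087513267993927), (0.08294947445392609, 0.028772663325071335), 88.26995849609375) [ 0.5644085  -0.10597483  0.05371905] [-0.01002498  0.5633461 ]
top [311 228  34  12 276] ((0.5696917772293091, -0.10902529954910278), (0.027555519714951515, 0.08227382600307465), 1.8273260593414307) [ 0.56889294 -0.10264885  0.05409355] [-0.0030512   0.56857974]
cover ((0.548067033290863, 0.03563268482685089), (0.1917797327041626, 0.17155547440052032), 0.5008916854858398) [0.0663306  0.07485684]
```

View pics/c6.png

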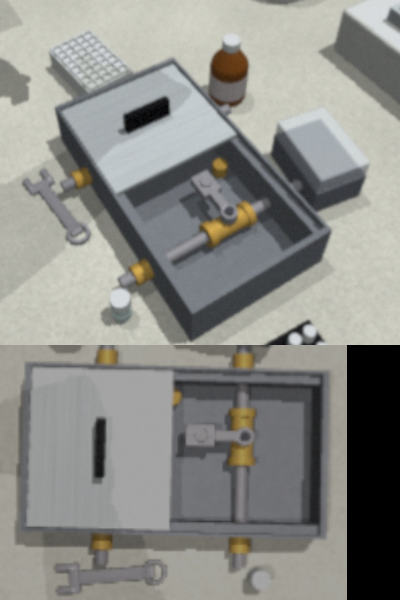

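The cover sits flat at the +y end, with its centre at y=0.0356 against an expected 0.0354. The handle stands straight across its pipe to within about 0.6° and the arm is clear, so I hand in.

```bash
python3 -c "
from station import manip
print(manip.close_job())"
```

```text
the job is handed in; nothing more can be done
None
```

I slid the cover flat to the +y end and turned the marked handle to its stop, straight across the pipe. I handed the job in with the arm clear at about 12 s; no verdict came back.

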